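# Lift the glazed top out of a miniature room box

## Task

Open the miniature room box for cleaning: turn both of its brass swing tabs aside, off the glazed top, then lift the glazed top out of its frame by the brass handle. Lay it down gently, handle up, so that it lies flat and wholly on the blue felt pad. Leave the tabs turned aside, and do not disturb the clock, the chest of drawers, the bottle or the brush on the bench.

Things in the scene. Friction and masses are not known exactly. Their poses are not given: they have to be found in the camera images.
- roombox_rim (a point): Room box: fixed dark wooden display box 185 x 257 x 130 mm (own x, y, z) with a furnished dolls' room, left or right, turned up to 0.25 rad. Point: middle of its open top, level with the rim's top face (130 mm above the bench); x, y along its sides, z up. The opening is 145 x 205 mm; the glazed top sits flush in it, 10 mm deep on a ledge, 2.5 mm play each side. Rim 20 mm wide, 26 mm at the y ends.
- tab_a (a joint): Brass swing tab on the rim at the box's +y end, on a vertical screw: 0 = straight in over the glazed top, positive = counter-clockwise from above, stops at -1.8 and +1.8 rad. Starts within 0.4 of 0, may be turned either way, stays where left (about 1 N at the nib). Clear of the glazed top beyond about 1.4 rad either way; along the rim at 1.57.
- tab_a_pivot (a point): Middle of tab A's eye (18 mm across) on its screw, 6 mm above the rim, 115.5 mm from the box's middle along its y. The tab is 12 mm wide, 4 mm thick (5.5 mm above the rim at its upper face, 1.5 mm gap below), its round tip 40 mm from the pivot. x axis: from the pivot along the tab to its tip.
- tab_a_nib (a point): Middle of tab A's upright thumb nib: a brass post 9 mm in diameter that stands 14 mm above the tab's upper face, 28 mm from the pivot; this point is 12.5 mm above the rim (7 mm below the nib's top). Pinch it or push it sideways to turn the tab.
- tab_b (a joint): The same swing tab at the box's -y end; same values as tab A: 0 = pointing straight in over the glazed top, positive = counter-clockwise seen from above, stops at -1.8 and +1.8 rad.
- tab_b_pivot (a point): Middle of tab B's eye; as for tab A.
- tab_b_nib (a point): Middle of tab B's thumb nib; as for tab A.
- pane_handle (a point): Glazed top: white wooden frame 140 x 200 x 10 mm (own x, y, z) with two glass panes and a middle bar, 0.25 to 0.42 kg. Point: middle of its brass handle bar, 10 mm thick, 60 mm long along own x, 28 mm above the frame's upper face and 38 mm above its underside, on a post at each end, open between. The weight hangs right below. x along the bar, y across it, z up.
- pane_corner0 (a point): Corner of the glazed top's underside, at own x = +70, y = +100 mm from its middle.
- pane_corner1 (a point): Corner of the glazed top's underside, at own x = +70, y = -100 mm.
- pane_corner2 (a point): Corner of the glazed top's underside, at own x = -70, y = -100 mm.
- pane_corner3 (a point): Corner of the glazed top's underside, at own x = -70, y = +100 mm.
- pad_top (a point): Blue felt pad, 210 x 270 x 6 mm (own x, y, z), fixed on the bench on the other side from the room box, turned up to 0.25 rad. This point is the middle of its upper face, 6 mm above the bench; axes along its sides, z up.
- clock: Bystander: dark wooden miniature long-case clock standing upright, 36 x 52 x 177 mm; origin at the middle of its foot, z up.
- chest: Bystander: green miniature chest of drawers with white drawer fronts, 50 x 96 x 84 mm; origin at the middle of its underside, z up.
- polish: Bystander: amber polish bottle with black cap, 48 mm in diameter, 115 mm high; origin at the middle of its underside, z up.
- duster_grip (a point): Bystander: dusting brush lying on the bench; this point is in its handle.
Things that resemble listed ones, but are neither listed nor needed, are in the scene too. Of the things like the part that bears pane_handle, leave any that is red; of the rest the larger one is meant.

How it is judged:
By the outcome, as a careful person would: the job done as asked, in the order asked, and still so for the second after the job is handed in, with the robot touching nothing.
It also fails if it takes over 64 s, if anything falls off the work surface, if the arm or the gripper's body presses on something with over 40 N, if the wrist force passes 120 N, or if a joint passes its speed limit or range.

## Robot

A 7-joint arm with a two-finger parallel gripper is mounted at the origin on the work surface. World frame = base frame: x ahead of the robot, y to its left, z up, the work surface at z = 0. Lengths are in m, angles in rad, forces in N, time in s.
With the tool pointing down it reaches from about 0.4 to 0.85 m from the base axis. Payload 4.5 kg.
Tool frame: the origin (TCP) lies at the very end of the fingers, on their centre line; the grasp point (between the pads) lies 19 mm behind it; z points along the fingers, x is the direction in which the jaws open and shut, and the axes are right-handed (so a half turn about z gives the same grasp; the last joint's range is limited). The gripper opens to 88 mm and grips with 3 to 60 N. Pads are 18 mm wide; open, the fingers measure 123 mm over their backs; the gripper's body (75 mm by 187 mm) begins 45 mm behind the grasp point.
Start: joints at [1.278, 0.689, -0.195, 1.565, 0.157, 0.902, -0.215], TCP at [0.201, -0.592, 0.239] pointing down, gripper open.
Joint ranges: [-3.01, 3.01], [-0.46, 2.08], [-1.47, 1.51], [0.13, 2.56], [-1, 4.14], [0.04, 2.09], [-2.66, 2.66]. Speed limits (rad/s): [2.57, 2.57, 3.14, 3.14, 3.14, 3.14, 3.14].

## Interface

Orientations are given as a rotation vector (axis times angle).
In Python, from station import telemetry, cams, job gives the robot as it stands.
- The arm moves only by the tool apply_moves, never from a script. Its argument "rows" is a list of rows, each an object with "fingers": the opening, from -1 (shut) to 1 (fully open); "slide": the shift along the tool's x, y, z in cm, a list of three; "spin": the turn about the tool's z in rad. A call has exactly 5 rows; each row shifts and turns the commanded pose from where the row before left it, along the tool's axes as they then stand; what a row does not reach is not made up. A row lasts 1/8 s, in which the tool goes at most 62.5 mm and 10.7 degrees, less where a joint would pass 70% of its speed; a pose out of reach is approached as far as the arm can. A call is refused whole if a number of a shift passes 6.25 or a number of a turn 0.188, either way. A call with a gripper value outside its range is refused whole. The fingers move at their own pace and stop on an object; the grip force is fixed at half the most. Time passes only in rows, so rows that do not move let the fingers close, or fill a call up. It gives the time, the measured TCP pose, the force and the opening at its end, in the units of the state.
- telemetry.get_state(): the state, without advancing time (a new reading comes with each control period).
- cams.capture(name): name is "side" or "top" or "wrist"; returns the picture (384x512x3 uint8, red, green, blue); there is no depth.
- cams.calibration(name): a dict with "K" (3x3 intrinsics, pixels), "cam_to_world" (4x4, takes a point from camera to world coordinates); the wrist camera has in their place "mount" (4x4, takes a point from camera to tool coordinates, whose origin is the TCP and whose axes are the tool frame's). Camera axes: x right, y up, looking along -z (the intrinsics and any distortion apply to the point x, -y, -z); pixel columns grow to the right and rows downward; lengths in m; the calibration is good to about 2 mm. A picture is of the moment at which its call begins: read the wrist's pose just before it. calibration takes no time and is no camera call.
- job.finish_job(): hands the job in, once; it reports no verdict.
The state is a dict: "time": time; "joints": joint angles; "qd": joint speeds; "joint_torque": joint torques, N m; "position": TCP position; "tool_rot": TCP orientation; "ft_force": force on the tool from outside, world axes, zero at the start; "wrist_torque": the same for the moment, N m; "gripper_width": finger opening in m.
Only numpy, scipy, OpenCV 4.12 (cv2) and the standard library are available. Lean on these libraries where they do the work, as an engineer would, in place of code of your own. Each camera call takes 0.05 s, during which the arm holds its last target. There are 200 camera calls.

## Working session

There is one attempt and no reset: what is moved stays moved. The work goes in short steps, Python scripts to look and compute and a tool call to move; the robot and the scene stay as the last step left them, time stands still between calls to the robot, and variables do not carry over. Pictures are saved under pics/ and viewed, on a budget of 10 in all, crops included, one or two more only if the job needs it, and the job is handed in when it is done.

Besides the shell and the picture viewer there is one more tool, called by a JSON object that holds its "method" and its "body", one argument or row to a line. apply_moves: Moves the arm, as the interface text tells. Its arguments: {"type":"object","properties":{"rows":{"type":"array"}},"required":["rows"]}

```bash
mkdir -p pics; ls; python3 - <<'E'
from station import telemetry,cams
import cv2,numpy as np
np.set_printoptions(precision=4,suppress=True)
s=telemetry.get_state();print({k:np.round(v,4) for k,v in s.items()})
for n in('side','top','wrist'):
    im=cams.capture(n);cv2.imwrite(f'pics/{n}0.png',im[...,::-1]);print(n,cams.calibration(n))
E
```

```text
pics
{'time': np.float64(0.0), 'joints': array([ 1.2778,  0.69  , -0.1945,  1.5663,  0.1573,  0.9025, -0.2151]), 'qd': array([ 0.0001, -0.0005,  0.0014, -0.0014, -0.0006,  0.0005, -0.0003]), 'joint_torque': array([  0.0001, -52.7564,  -1.2668, -15.3426,  -0.0527,   0.0065,
         0.0001]), 'position': array([ 0.2004, -0.5913,  0.2379]), 'tool_rot': array([-2.5526,  1.8298,  0.0024]), 'ft_force': array([ 1.2586, -0.4816,  0.0034]), 'wrist_torque': array([ 0.0107, -0.0084, -0.0268]), 'gripper_width': np.float64(0.0881)}
side {'K': array([[390.7047,   0.    , 248.6526],
       [  0.    , 390.7047, 189.3948],
       [  0.    ,   0.    ,   1.    ]]), 'cam_to_world': array([[-0.7713,  0.492 , -0.4037,  0.0617],
       [-0.6363, -0.6082,  0.4746,  0.5737],
       [-0.0121,  0.6229,  0.7822,  0.9376],
       [ 0.    ,  0.    ,  0.    ,  1.    ]])}
top {'K': array([[466.4998,   0.    , 267.2623],
       [  0.    , 466.4998, 192.2746],
       [  0.    ,   0.    ,   1.    ]]), 'cam_to_world': array([[-0.0194,  0.9816, -0.1902,  0.2232],
       [-0.9998, -0.0202, -0.0022,  0.0497],
       [-0.006 ,  0.1901,  0.9818,  1.3223],
       [ 0.    ,  0.    ,  0.    ,  1.    ]])}
wrist {'K': array([[328.729 ,   0.    , 253.0722],
       [  0.    , 328.729 , 192.3744],
       [  0.    ,   0.    ,   1.    ]]), 'mount': array([[ 1.    ,  0.0004, -0.0003,  0.001 ],
       [ 0.0003, -0.9633, -0.2686, -0.0694],
       [-0.0004,  0.2686, -0.9633, -0.1458],
       [ 0.    ,  0.    ,  0.    ,  1.    ]])}
```

```bash
python3 -c "
import cv2
im=cv2.imread('pics/top0.png');cv2.imwrite('pics/top0b.png',cv2.resize(im,(800,600),interpolation=cv2.INTER_CUBIC))"
```

```text
(no output)
```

View pics/top0b.png

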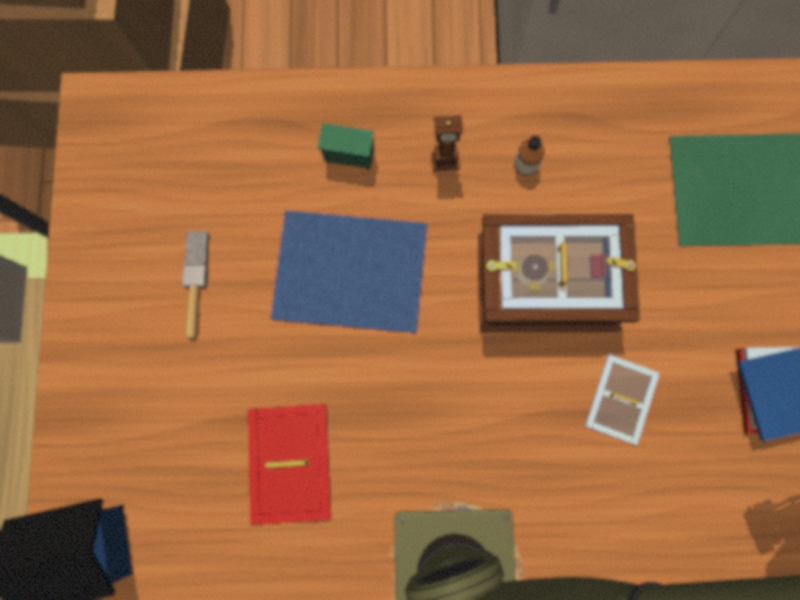

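View pics/side0.png

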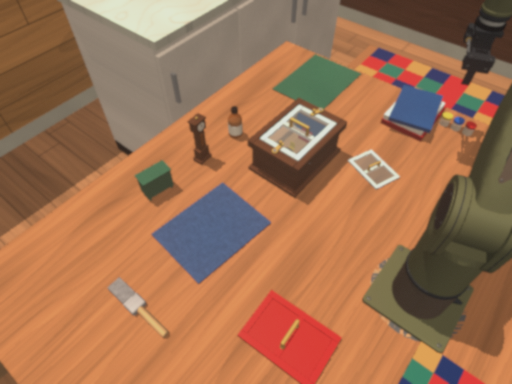

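The top view (enlarged 800 px) shows the room box at about (560,268), its handle at (563,264), and nibs near (500,266) and (622,264). The blue pad is at (350,271). The decoys are the red top and the small white pane. I'll measure these next.

```bash
cat > h.py <<'E'
import numpy as np,cv2
from station import telemetry,cams
from scipy.spatial.transform import Rotation as R
np.set_printoptions(precision=4,suppress=True)
def cam(n,s=None):
    c=cams.calibration(n)
    if n!='wrist': return c['K'],c['cam_to_world']
    T=np.eye(4);T[:3,:3]=R.from_rotvec(s['tool_rot']).as_matrix();T[:3,3]=s['position']
    return c['K'],T@c['mount']
def ray(KT,px,z):
    K,T=KT;px=np.atleast_2d(px).astype(float)
    d=np.c_[(px[:,0]-K[0,2])/K[0,0],-(px[:,1]-K[1,2])/K[1,1],-np.ones(len(px))]@T[:3,:3].T
    return T[:3,3]+d*((z-T[2,3])/d[:,2])[:,None]
def proj(KT,P):
    K,T=KT;p=(np.atleast_2d(P)-T[:3,3])@T[:3,:3]
    return np.c_[K[0,0]*p[:,0]/-p[:,2]+K[0,2],K[1,1]*-p[:,1]/-p[:,2]+K[1,2]]
def rect(KT,mask,z):
    ys,xs=np.nonzero(mask);P=ray(KT,np.c_[xs,ys],z)[:,:2]
    return cv2.minAreaRect((P*1000).astype(np.float32))
E
python3 - <<'E'
from h import *
im=cv2.imread('pics/top0.png');hsv=cv2.cvtColor(im,cv2.COLOR_BGR2HSV);KT=cam('top')
def box(m,x0,y0,x1,y1):
    o=np.zeros_like(m);o[y0:y1,x0:x1]=m[y0:y1,x0:x1];return o
blue=cv2.inRange(hsv,(100,60,40),(125,255,255));white=cv2.inRange(hsv,(0,0,150),(179,70,255))
print('pad',rect(KT,box(blue,165,125,285,220),.006))
print('pane',rect(KT,box(white,305,135,412,205),.13))
yel=cv2.inRange(hsv,(18,110,110),(35,255,255))
print('bar',rect(KT,box(yel,350,150,370,185),.158))
s=1.5625
for q,z in [((500,266),.1425),((622,264),.1425),((491,266),.136),((629,265),.136),((563,243),.158),((563,284),.158),((483,215),.13),((634,215),.13),((447,160),0),((346,150),.0),((530,165),0),((446,122),.177)]: print(q,ray(KT,np.array(q)/s,z)[0])
E
```

```text
pad ((537.9348754882812, 178.83135986328125), (262.568115234375, 203.14695739746094), 83.50360870361328)
pane ((508.09619140625, -189.56063842773438), (236.06472778320312, 137.62815856933594), 88.82622528076172)
bar ((507.2026672363281, -178.77371215820312), (68.50276947021484, 30.702964782714844), 0.6324498057365417)
(500, 266) [ 0.5072 -0.0858  0.1425]
(622, 264) [ 0.5063 -0.2886  0.1425]
(491, 266) [ 0.509  -0.0716  0.136 ]
(629, 265) [ 0.5059 -0.302   0.136 ]
(563, 243) [ 0.5402 -0.1895  0.158 ]
(563, 284) [ 0.4711 -0.1856  0.158 ]
(483, 215) [ 0.6   -0.062  0.13 ]
(634, 215) [ 0.5946 -0.3187  0.13  ]
(447, 160) [ 0.7525 -0.0091  0.    ]
(346, 150) [0.7771 0.1847 0.    ]
(530, 165) [ 0.7389 -0.1677  0.    ]
(446, 122) [ 0.7492 -0.0014  0.177 ]
```

{"method": "apply_moves", "body": {
  "rows": [
    {"fingers": 1,"slide": [0,0,0],"spin": 0.174},
    {"fingers": 1,"slide": [0,0,-0.6],"spin": 0.173},
    {"fingers": 1,"slide": [-4.1,-3,0],"spin": 0},
    {"fingers": 1,"slide": [-4.1,-3,0],"spin": 0},
    {"fingers": 1,"slide": [-4.1,-3,0],"spin": 0}
  ]
}}

```text
time: 0.78
position: [0.2939, -0.4693, 0.2446]
tool_rot: [-2.198, 2.244, 0.0]
ft_force: [-0.0, -0.3, 0.5]
gripper_width: 0.0882
```

{"method": "apply_moves", "body": {
  "rows": [
    {"fingers": 1,"slide": [-4.1,-3,0],"spin": 0},
    {"fingers": 1,"slide": [-4.1,-3,0],"spin": 0},
    {"fingers": 1,"slide": [-4.1,-3,0],"spin": 0},
    {"fingers": 1,"slide": [-4.1,-3,0],"spin": 0},
    {"fingers": 1,"slide": [-4.1,-3,0],"spin": 0}
  ]
}}

```text
time: 1.4
position: [0.448, -0.2674, 0.2446]
tool_rot: [2.199, -2.244, -0.0]
ft_force: [0.5, -0.7, 0.4]
gripper_width: 0.0881
```

```bash
cat >> h.py <<'E'
def to(x,y,z,yaw=-0.02,spins=True):
    "shift in tool axes (cm) and spin to bring TCP to x,y,z with tool x along -y of a frame turned by yaw"
    s=telemetry.get_state();M=R.from_rotvec(s['tool_rot']).as_matrix()
    want=np.array([np.sin(yaw),-np.cos(yaw),0])
    sp=np.arctan2(want@M[:,1],want@M[:,0])
    print('t',s['time'],'pos',s['position'],'toolx',M[:,0],'z',M[:,2],'w',s['gripper_width'],'f',s['ft_force'])
    print('cm',100*M.T@(np.array([x,y,z])-s['position']),'spin',sp)
E
python3 - <<'E'
from h import *
to(.507,-.188,.25)
E
```

```text
t 1.4 pos [ 0.448  -0.2674  0.2446] toolx [-0.0202 -0.9998 -0.    ] z [-0.0002  0.     -1.    ] w 0.08814625997659487 f [ 0.4615 -0.6587  0.3868]
cm [-8.0579 -5.7382 -0.5401] spin -0.00019588650570083075
```

{"method": "apply_moves", "body": {
  "rows": [
    {"fingers": 1,"slide": [-4,-2.9,0],"spin": 0},
    {"fingers": 1,"slide": [-3,-2.1,-0.2],"spin": 0},
    {"fingers": 0,"slide": [0,0,0],"spin": 0},
    {"fingers": -0.2,"slide": [0,0,0],"spin": 0},
    {"fingers": -0.2,"slide": [0,0,0],"spin": 0}
  ]
}}

```text
time: 2.02
position: [0.4976, -0.2014, 0.2466]
tool_rot: [2.195, -2.246, -0.0]
ft_force: [0.6, -0.6, -0.1]
gripper_width: 0.0605
```

```bash
python3 - <<'E'
from h import *
to(.507,-.188,.25)
s=telemetry.get_state();im=cams.capture('wrist');np.save('w1.npy',np.r_[s['position'],s['tool_rot']])
cv2.imwrite('pics/w1.png',im[...,::-1])
cv2.imwrite('pics/w1b.png',cv2.resize(im[...,::-1],(800,600),interpolation=cv2.INTER_CUBIC))
E
```

```text
t 2.025 pos [ 0.4976 -0.2014  0.2466] toolx [-0.023  -0.9997  0.0008] z [-0.0009 -0.0007 -1.    ] w 0.060537759214469015 f [ 0.5528 -0.5557 -0.1221]
cm [-1.3641 -0.9112 -0.3405] spin -0.0029586958445439833
```

View pics/w1b.png

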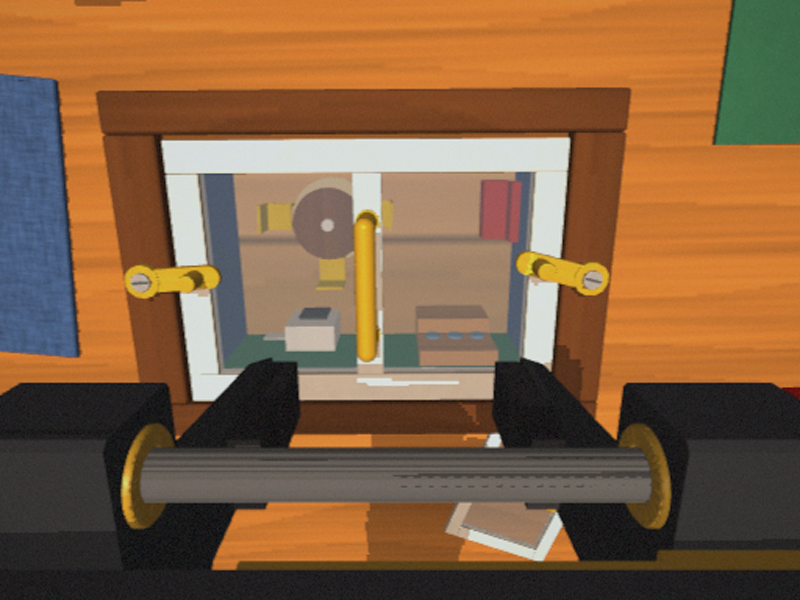

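The wrist view shows pivot A at (140,282) and pivot B at (594,280), with both tabs close to straight in. The handle bar runs from (367,218) to (367,355). I'll zoom in on the nibs.

```bash
python3 - <<'E'
from h import *
im=cv2.imread('pics/w1.png')
a=cv2.resize(im[155:205,70:150],None,fx=5,fy=5,interpolation=cv2.INTER_CUBIC)
b=cv2.resize(im[145:195,320:400],None,fx=5,fy=5,interpolation=cv2.INTER_CUBIC)
cv2.imwrite('pics/w1c.png',np.hstack([a,b]))
v=np.load('w1.npy');s=dict(position=v[:3],tool_rot=v[3:]);KT=cam('wrist',s)
k=1.5625
for n,q,z in [('pivA',(140,282),.137),('pivB',(594,280),.137),('h1',(367,218),.16),('h2',(367,355),.16)]: print(n,ray(KT,np.array(q)/k,z)[0])
hsv=cv2.cvtColor(im,cv2.COLOR_BGR2HSV)
for n,q in [('tl',(163,140)),('tr',(569,139)),('br',(554,402)),('bl',(191,400)),('rimtl',(98,92)),('rimtr',(630,89))]: print(n,ray(KT,np.array(q)/k,.13)[0])
E
```

```text
pivA [ 0.5089 -0.0721  0.137 ]
pivB [ 0.5045 -0.304   0.137 ]
h1 [ 0.5413 -0.1906  0.16  ]
h2 [ 0.4754 -0.1881  0.16  ]
tl [ 0.578  -0.0909  0.13  ]
tr [ 0.5739 -0.2888  0.13  ]
br [ 0.4328 -0.29    0.13  ]
bl [ 0.4389 -0.0864  0.13  ]
rimtl [ 0.6005 -0.0632  0.13  ]
rimtr [ 0.5959 -0.3163  0.13  ]
```

View pics/w1c.png

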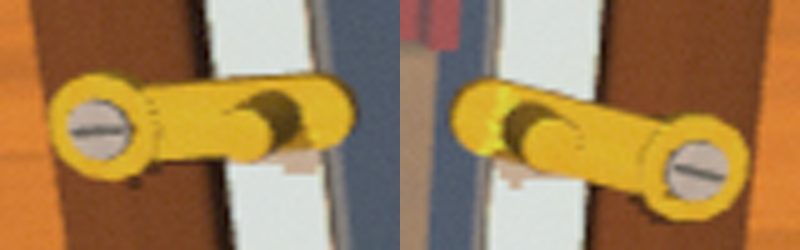

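```bash
python3 - <<'E'
from h import *
v=np.load('w1.npy');s=dict(position=v[:3],tool_rot=v[3:]);KT=cam('wrist',s)
for n,q,p in [('A',(120,182),(89.4,181)),('B',(351,173),(379.4,179))]:
    N=ray(KT,q,.1495)[0];P=ray(KT,p,.138)[0];d=(N-P)[:2];print(n,N,P,np.hypot(*d),np.arctan2(d[1],d[0]))
to(.507,-.1,.18)
E
```

```text
A [ 0.5101 -0.1015  0.1495] [ 0.5087 -0.0724  0.138 ] 0.029085030048861794 -1.5251178357562711
B [ 0.513  -0.2767  0.1495] [ 0.505 -0.303  0.138] 0.02748955702832462 1.2759913644776253
t 2.075 pos [ 0.4977 -0.2013  0.2467] toolx [-0.0228 -0.9997  0.0007] z [-0.0007 -0.0006 -1.    ] w 0.056377486540606786 f [-0.4264 -0.9889 -0.0193]
cm [-10.1544  -0.7066   6.6585] spin -0.0027535488832387796
```

{"method": "apply_moves", "body": {
  "rows": [
    {"fingers": -0.2,"slide": [-5,-0.5,0],"spin": 0},
    {"fingers": -0.2,"slide": [-5,-0.5,1],"spin": 0},
    {"fingers": -0.2,"slide": [0,0,4],"spin": 0},
    {"fingers": -0.2,"slide": [0,0,1.7],"spin": 0},
    {"fingers": -0.2,"slide": [0,0,0],"spin": 0}
  ]
}}

```text
time: 2.7
position: [0.5095, -0.1008, 0.1788]
tool_rot: [2.196, -2.244, -0.003]
ft_force: [-0.5, -0.1, 0.4]
gripper_width: 0.0353
```

```bash
python3 - <<'E'
from h import *
to(.510,-.1012,.1415,-.0225)
s=telemetry.get_state();im=cams.capture('wrist')
cv2.imwrite('pics/w2.png',im[...,::-1])
E
```

```text
t 2.7 pos [ 0.5095 -0.1008  0.1788] toolx [-0.0215 -0.9998  0.0001] z [-0.0029 -0.0001 -1.    ] w 0.035347756061642185 f [-0.4789 -0.1244  0.3729]
cm [ 0.0386 -0.062   3.7249] spin 0.0010344517133381
```

View pics/w2.png

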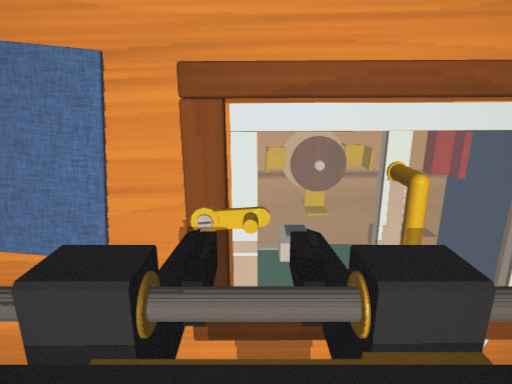

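The nib top is at (250,227), centred between the fingers. I'll descend and pinch it.

{"method": "apply_moves", "body": {
  "rows": [
    {"fingers": -0.2,"slide": [0,0,2],"spin": 0},
    {"fingers": -0.2,"slide": [0,0,1.7],"spin": 0},
    {"fingers": -0.2,"slide": [0,0,0],"spin": 0},
    {"fingers": -1,"slide": [0,0,0],"spin": 0},
    {"fingers": -1,"slide": [0,0,0],"spin": 0}
  ]
}}

```text
time: 3.38
position: [0.5113, -0.1003, 0.1437]
tool_rot: [-2.198, 2.243, -0.002]
ft_force: [0.0, -0.5, 0.1]
gripper_width: 0.0174
```

{"method": "apply_moves", "body": {
  "rows": [
    {"fingers": -1,"slide": [0,0,0],"spin": 0},
    {"fingers": -1,"slide": [0,0,0],"spin": 0},
    {"fingers": -1,"slide": [0,0,0],"spin": 0},
    {"fingers": -1,"slide": [0,0,0],"spin": 0},
    {"fingers": -1,"slide": [0,0,0],"spin": 0}
  ]
}}

```text
time: 4.0
position: [0.5111, -0.0992, 0.1432]
tool_rot: [-2.199, 2.242, -0.0]
ft_force: [-0.2, 3.9, 6.8]
gripper_width: 0.0066
```

```bash
python3 - <<'E'
from h import *
to(.510,-.1012,.1415,-.0225)
def arc(P,t0,t1,n,yaw=-.0215,r=.028):
    P=np.array(P);t=np.linspace(t0,t1,n+1);W=P+r*np.c_[np.cos(t),np.sin(t)];d=np.diff(W,axis=0)*100
    tx=np.array([np.sin(yaw),-np.cos(yaw)]);ty=np.array([-np.cos(yaw),-np.sin(yaw)])
    print(np.c_[d@tx,d@ty])
print('A');arc((.5088,-.0723),-1.525,-.02,10)
print('B');arc((.5048,-.3032),1.276,-.02,10)
E
```

```text
t 4.0 pos [ 0.5111 -0.0992  0.1432] toolx [-0.0194 -0.9998 -0.0008] z [ 0.0011  0.0008 -1.    ] w 0.006578853035905734 f [-0.2155  3.8857  6.8308]
cm [0.2011 0.1102 0.1698] spin 0.0031382732436476923
A
[[-0.0598 -0.4167]
 [-0.1216 -0.4031]
 [-0.1807 -0.3803]
 [-0.2356 -0.3489]
 [-0.2853 -0.3096]
 [-0.3285 -0.2633]
 [-0.3643 -0.2111]
 [-0.3918 -0.1541]
 [-0.4105 -0.0936]
 [-0.4199 -0.031 ]]
B
[[ 0.1203 -0.3421]
 [ 0.1635 -0.3237]
 [ 0.2039 -0.2998]
 [ 0.241  -0.271 ]
 [ 0.274  -0.2376]
 [ 0.3024 -0.2002]
 [ 0.3257 -0.1594]
 [ 0.3436 -0.116 ]
 [ 0.3557 -0.0706]
 [ 0.3618 -0.024 ]]
```

```bash
python3 - <<'E'
from h import *
a=cams.capture('wrist')[150:300,150:350,::-1];b=cams.capture('side')[80:160,240:360,::-1]
f=lambda i:cv2.resize(i,(400,300),interpolation=cv2.INTER_CUBIC)
cv2.imwrite('pics/w3.png',np.hstack([f(a),f(b)]))
E
```

```text
(no output)
```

View pics/w3.png

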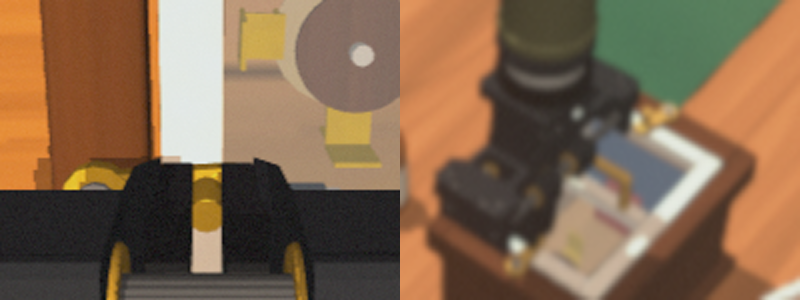

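The nib is between the finger tips, at crop (207,200). I'll swing tab A along its arc.

{"method": "apply_moves", "body": {
  "rows": [
    {"fingers": -1,"slide": [-0.06,-0.42,0.1],"spin": 0},
    {"fingers": -1,"slide": [-0.12,-0.4,0],"spin": 0},
    {"fingers": -1,"slide": [-0.18,-0.38,0],"spin": 0},
    {"fingers": -1,"slide": [-0.24,-0.35,0],"spin": 0},
    {"fingers": -1,"slide": [-0.29,-0.31,0],"spin": 0}
  ]
}}

```text
time: 4.72
position: [0.5277, -0.0941, 0.1427]
tool_rot: [2.194, -2.242, 0.001]
ft_force: [-5.1, -3.9, 14.4]
gripper_width: 0.0071
```

{"method": "apply_moves", "body": {
  "rows": [
    {"fingers": -1,"slide": [-0.33,-0.26,0],"spin": 0},
    {"fingers": -1,"slide": [-0.36,-0.21,0],"spin": 0},
    {"fingers": -1,"slide": [-0.39,-0.15,0],"spin": 0},
    {"fingers": -1,"slide": [-0.41,-0.09,0],"spin": 0},
    {"fingers": -1,"slide": [-0.42,-0.03,0],"spin": 0}
  ]
}}

```text
time: 5.35
position: [0.5411, -0.0782, 0.1432]
tool_rot: [-2.194, 2.246, -0.018]
ft_force: [5.5, -9.0, 4.1]
gripper_width: 0.0074
```

```bash
python3 - <<'E'
from h import *
to(.5368,-.0725,.1415)
a=cams.capture('wrist')[150:300,150:350,::-1];b=cams.capture('side')[80:160,240:360,::-1]
f=lambda i:cv2.resize(i,(400,300),interpolation=cv2.INTER_CUBIC)
cv2.imwrite('pics/w4.png',np.hstack([f(a),f(b)]))
E
```

```text
t 5.35 pos [ 0.5411 -0.0782  0.1432] toolx [-0.0237 -0.9997  0.0068] z [ 0.009  -0.007  -0.9999] w 0.007396513222141984 f [ 5.5002 -8.9801  4.1376]
cm [-0.559   0.4431  0.1613] spin -0.003602232443914608
```

View pics/w4.png

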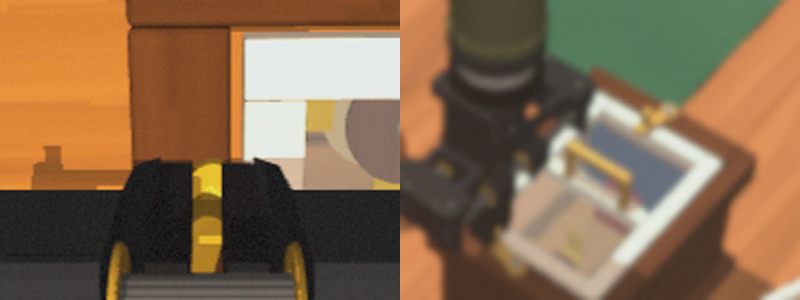

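{"method": "apply_moves", "body": {
  "rows": [
    {"fingers": -1,"slide": [-0.3,0.1,0],"spin": 0},
    {"fingers": -1,"slide": [-0.3,0.1,0],"spin": 0},
    {"fingers": -1,"slide": [-0.1,0,0],"spin": 0},
    {"fingers": -1,"slide": [0,0,0],"spin": 0},
    {"fingers": -1,"slide": [0,0,0],"spin": 0}
  ]
}}

```text
time: 6.08
position: [0.5426, -0.0704, 0.1434]
tool_rot: [-2.191, 2.241, -0.024]
ft_force: [10.7, -8.1, -0.4]
gripper_width: 0.0064
```

{"method": "apply_moves", "body": {
  "rows": [
    {"fingers": -0.2,"slide": [0,0,0],"spin": 0},
    {"fingers": -0.2,"slide": [0,0,0],"spin": 0},
    {"fingers": -0.2,"slide": [0,0,0],"spin": 0},
    {"fingers": -0.2,"slide": [0,0,-2],"spin": 0},
    {"fingers": -0.2,"slide": [0,0,-3],"spin": 0}
  ]
}}

```text
time: 6.7
position: [0.534, -0.0653, 0.1913]
tool_rot: [2.198, -2.242, -0.004]
ft_force: [0.6, 0.4, 0.2]
gripper_width: 0.0353
```

```bash
python3 - <<'E'
from h import *
to(.513,-.2767,.19)
E
```

```text
t 6.7 pos [ 0.534  -0.0653  0.1913] toolx [-0.0197 -0.9998 -0.0002] z [-0.0036  0.0002 -1.    ] w 0.0353050380970008 f [0.62   0.3878 0.1801]
cm [21.1762  1.6823  0.1319] spin 0.0002538479620039105
```

{"method": "apply_moves", "body": {
  "rows": [
    {"fingers": -0.2,"slide": [5.3,0.4,0],"spin": 0},
    {"fingers": -0.2,"slide": [5.3,0.4,0],"spin": 0},
    {"fingers": -0.2,"slide": [5.3,0.4,0],"spin": 0},
    {"fingers": -0.2,"slide": [5.3,0.45,0],"spin": 0},
    {"fingers": -0.2,"slide": [0,0,0],"spin": 0}
  ]
}}

```text
time: 7.32
position: [0.512, -0.2832, 0.1913]
tool_rot: [2.186, -2.251, 0.002]
ft_force: [0.3, 0.6, -0.0]
gripper_width: 0.0356
```

```bash
python3 - <<'E'
from h import *
to(.5132,-.2763,.142)
s=telemetry.get_state();im=cams.capture('wrist');KT=cam('wrist',s)
cv2.imwrite('pics/w5.png',cv2.resize(im[150:300,150:350,::-1],(800,600),interpolation=cv2.INTER_CUBIC))
p=proj(KT,[(.513,-.2767,.1495)])[0];print(p,(p-150)*4)
E
```

```text
t 7.325 pos [ 0.512  -0.2832  0.1913] toolx [-0.0291 -0.9996  0.0035] z [-0.0018 -0.0035 -1.    ] w 0.0356124718119155 f [ 0.2596  0.6165 -0.0033]
cm [-0.7099 -0.1078  4.9321] spin -0.009137373985594733
[240.6651 218.7204] [362.6606 274.8815]
```

View pics/w5.png

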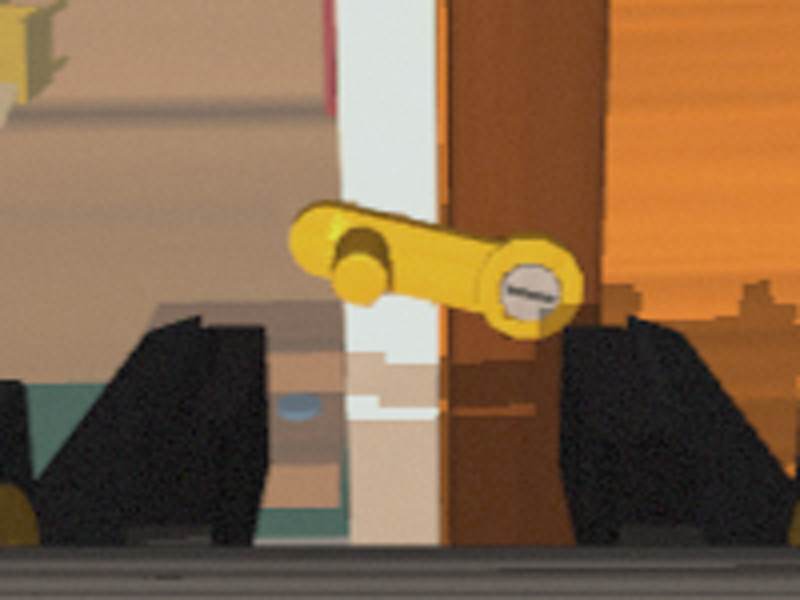

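{"method": "apply_moves", "body": {
  "rows": [
    {"fingers": -0.2,"slide": [0,0,0],"spin": 0},
    {"fingers": -0.2,"slide": [0,0,1.5],"spin": 0},
    {"fingers": -0.2,"slide": [0,0,1],"spin": 0},
    {"fingers": -0.2,"slide": [0,0,0],"spin": 0},
    {"fingers": -0.2,"slide": [0,0,0],"spin": 0}
  ]
}}

```text
time: 8.0
position: [0.5147, -0.2771, 0.1666]
tool_rot: [2.199, -2.243, -0.0]
ft_force: [-0.7, 0.0, 0.1]
gripper_width: 0.0352
```

```bash
python3 - <<'E'
from h import *
to(.5132,-.2763,.142)
E
```

```text
t 8.0 pos [ 0.5147 -0.2771  0.1666] toolx [-0.0199 -0.9998  0.    ] z [-0.0001 -0.     -1.    ] w 0.03522825779567623 f [-0.7113  0.0268  0.0918]
cm [-0.074   0.15    2.4627] spin 0.00010730871370861018
```

Settled right over nib B. I'll descend and pinch.

{"method": "apply_moves", "body": {
  "rows": [
    {"fingers": -0.2,"slide": [-0.1,0.1,1.5],"spin": 0},
    {"fingers": -0.2,"slide": [0,0,1],"spin": 0},
    {"fingers": -1,"slide": [0,0,0],"spin": 0},
    {"fingers": -1,"slide": [0,0,0],"spin": 0},
    {"fingers": -1,"slide": [0,0,0],"spin": 0}
  ]
}}

```text
time: 8.62
position: [0.514, -0.2751, 0.1419]
tool_rot: [-2.198, 2.242, 0.001]
ft_force: [-0.4, -1.7, -1.7]
gripper_width: 0.0077
```

{"method": "apply_moves", "body": {
  "rows": [
    {"fingers": -1,"slide": [0,0,0],"spin": 0},
    {"fingers": -1,"slide": [0,0,0],"spin": 0},
    {"fingers": -1,"slide": [0,0,0],"spin": 0},
    {"fingers": -1,"slide": [0.12,-0.34,0],"spin": 0},
    {"fingers": -1,"slide": [0.16,-0.32,0],"spin": 0}
  ]
}}

```text
time: 9.25
position: [0.5183, -0.2768, 0.1417]
tool_rot: [2.199, -2.243, -0.009]
ft_force: [-4.4, 8.9, 8.4]
gripper_width: 0.0069
```

{"method": "apply_moves", "body": {
  "rows": [
    {"fingers": -1,"slide": [0.2,-0.3,0],"spin": 0},
    {"fingers": -1,"slide": [0.24,-0.27,0],"spin": 0},
    {"fingers": -1,"slide": [0.27,-0.24,0],"spin": 0},
    {"fingers": -1,"slide": [0.3,-0.2,0],"spin": 0},
    {"fingers": -1,"slide": [0.33,-0.16,0],"spin": 0}
  ]
}}

```text
time: 9.88
position: [0.5335, -0.2888, 0.1417]
tool_rot: [-2.198, 2.238, 0.003]
ft_force: [4.0, 10.2, 2.2]
gripper_width: 0.0069
```

{"method": "apply_moves", "body": {
  "rows": [
    {"fingers": -1,"slide": [0.34,-0.12,0],"spin": 0},
    {"fingers": -1,"slide": [0.36,-0.07,0],"spin": 0},
    {"fingers": -1,"slide": [0.4,-0.02,0],"spin": 0},
    {"fingers": -1,"slide": [0.3,0.1,0],"spin": 0},
    {"fingers": -1,"slide": [0,0,0],"spin": 0}
  ]
}}

```text
time: 10.5
position: [0.5386, -0.3038, 0.1421]
tool_rot: [-2.195, 2.234, -0.01]
ft_force: [11.3, 6.3, -3.9]
gripper_width: 0.007
```

{"method": "apply_moves", "body": {
  "rows": [
    {"fingers": -0.2,"slide": [0.1,0.1,0],"spin": 0},
    {"fingers": -0.2,"slide": [0,0,0],"spin": 0},
    {"fingers": -0.2,"slide": [0,0,0],"spin": 0},
    {"fingers": 0,"slide": [0,0,-3],"spin": 0},
    {"fingers": 0.3,"slide": [0,0,-4],"spin": 0}
  ]
}}

```text
time: 11.12
position: [0.53, -0.3081, 0.2115]
tool_rot: [2.197, -2.243, -0.004]
ft_force: [0.6, -0.2, 0.1]
gripper_width: 0.0519
```

{"method": "apply_moves", "body": {
  "rows": [
    {"fingers": 0.3,"slide": [-4,0.8,-2],"spin": 0},
    {"fingers": 0.3,"slide": [-4,0.8,0],"spin": 0},
    {"fingers": 0.3,"slide": [-3.6,0.9,0],"spin": 0},
    {"fingers": 0.3,"slide": [0,0,0],"spin": 0},
    {"fingers": 0.3,"slide": [0,0,0],"spin": 0}
  ]
}}

```text
time: 11.75
position: [0.5087, -0.1926, 0.2319]
tool_rot: [2.197, -2.244, 0.002]
ft_force: [-0.5, 0.4, 0.5]
gripper_width: 0.057
```

```bash
python3 - <<'E'
from h import *
to(.508,-.1893,.18)
s=telemetry.get_state();im=cams.capture('wrist');KT=cam('wrist',s)
cv2.imwrite('pics/w6.png',im[...,::-1])
np.save('w6.npy',np.r_[s['position'],s['tool_rot']])
E
```

```text
t 11.75 pos [ 0.5087 -0.1926  0.2319] toolx [-0.0213 -0.9998  0.0015] z [ 0.0003 -0.0015 -1.    ] w 0.05699468790178979 f [-0.4973  0.3989  0.5279]
cm [-0.3393  0.0763  5.1893] spin -0.0013183126277888865
```

View pics/w6.png

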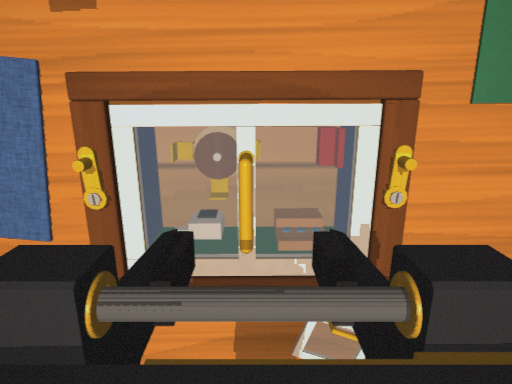

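Both tabs lie along the rim: A from (95,199) to (82,155), and B from (396,197) to (404,155). The bar runs from (246,158) to (246,248).

```bash
python3 - <<'E'
from h import *
v=np.load('w6.npy');KT=cam('wrist',dict(position=v[:3],tool_rot=v[3:]))
e=ray(KT,[(246,156),(246,249)],.161);print(e,e.mean(0))
to(*e.mean(0)[:2],.142)
E
```

```text
[[ 0.5432 -0.1896  0.161 ]
 [ 0.4759 -0.1878  0.161 ]] [ 0.5095 -0.1887  0.161 ]
t 11.8 pos [ 0.5087 -0.193   0.2318] toolx [-0.0223 -0.9998  0.0015] z [ 0.0002 -0.0015 -1.    ] w 0.057093987515411754 f [ 0.3474 -0.4521 -0.57  ]
cm [-0.4467 -0.0747  8.9772] spin -0.0022997379541746634
```

{"method": "apply_moves", "body": {
  "rows": [
    {"fingers": 0.3,"slide": [-0.4,0,3],"spin": 0},
    {"fingers": 0.3,"slide": [0,0,3],"spin": 0},
    {"fingers": 0.3,"slide": [0,0,2],"spin": 0},
    {"fingers": 0.3,"slide": [0,0,1.1],"spin": 0},
    {"fingers": -1,"slide": [0,0,0],"spin": 0}
  ]
}}

```text
time: 12.42
position: [0.5085, -0.1881, 0.1402]
tool_rot: [2.197, -2.244, -0.001]
ft_force: [0.5, -0.1, 0.6]
gripper_width: 0.0491
```

{"method": "apply_moves", "body": {
  "rows": [
    {"fingers": -1,"slide": [0,0,0],"spin": 0},
    {"fingers": -1,"slide": [0,0,0],"spin": 0},
    {"fingers": -1,"slide": [0,0,0],"spin": 0},
    {"fingers": -1,"slide": [0,0,0],"spin": 0},
    {"fingers": -1,"slide": [0,0,0],"spin": 0}
  ]
}}

```text
time: 13.05
position: [0.5089, -0.1873, 0.1409]
tool_rot: [-2.199, 2.244, -0.001]
ft_force: [-0.4, -0.1, 2.4]
gripper_width: 0.0086
```

```bash
python3 - <<'E'
from h import *
to(.508,-.1887,.22)
E
```

```text
t 13.05 pos [ 0.5089 -0.1873  0.1409] toolx [-0.02   -0.9998  0.0002] z [ 0.0004 -0.0002 -1.    ] w 0.008610087336335377 f [-0.4336 -0.0599  2.4108]
cm [ 0.1421  0.0872 -7.9107] spin -3.926444487971433e-05
```

Gripped on the bar with no side load. I'll lift slowly.

{"method": "apply_moves", "body": {
  "rows": [
    {"fingers": -1,"slide": [0,0,-0.3],"spin": 0},
    {"fingers": -1,"slide": [0,0,-0.4],"spin": 0},
    {"fingers": -1,"slide": [0,0,-0.5],"spin": 0},
    {"fingers": -1,"slide": [0,0,-0.6],"spin": 0},
    {"fingers": -1,"slide": [0,0,-0.6],"spin": 0}
  ]
}}

```text
time: 13.68
position: [0.5088, -0.1873, 0.1652]
tool_rot: [-2.199, 2.244, -0.0]
ft_force: [-0.0, 0.1, -3.1]
gripper_width: 0.0084
```

{"method": "apply_moves", "body": {
  "rows": [
    {"fingers": -1,"slide": [0,0,-1],"spin": 0},
    {"fingers": -1,"slide": [0,0,-1.5],"spin": 0},
    {"fingers": -1,"slide": [0,0,-2],"spin": 0},
    {"fingers": -1,"slide": [0,0,-1.6],"spin": 0},
    {"fingers": -1,"slide": [0,0,0],"spin": 0}
  ]
}}

```text
time: 14.3
position: [0.5098, -0.1876, 0.2275]
tool_rot: [-2.198, 2.243, -0.005]
ft_force: [0.3, 0.0, -3.0]
gripper_width: 0.0083
```

```bash
python3 - <<'E'
from h import *
to(.538,.179,.22,-.113)
im=cams.capture('side');cv2.imwrite('pics/s7.png',im[...,::-1])
E
```

```text
t 14.3 pos [ 0.5098 -0.1876  0.2275] toolx [-0.0203 -0.9998  0.0011] z [ 0.0036 -0.0011 -1.    ] w 0.008321730406713183 f [ 0.2983  0.0496 -2.9609]
cm [-36.7102  -2.0746   0.7182] spin 0.09273154232997098
```

View pics/s7.png

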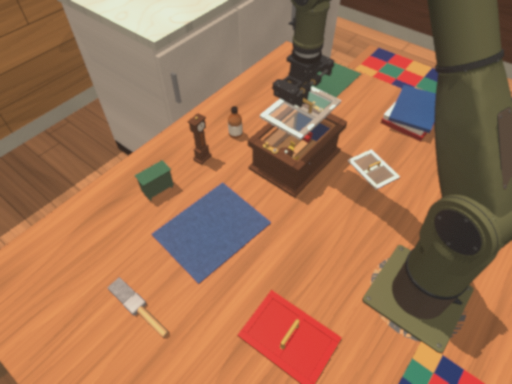

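The side view shows the glazed top hanging level above the box and clear of it, at (300,110). I'll carry it to the pad.

{"method": "apply_moves", "body": {
  "rows": [
    {"fingers": -1,"slide": [-1.5,-0.1,-0.3],"spin": 0},
    {"fingers": -1,"slide": [-2.5,-0.2,0],"spin": 0},
    {"fingers": -1,"slide": [-3.5,-0.2,0],"spin": 0},
    {"fingers": -1,"slide": [-3.5,-0.2,0],"spin": 0},
    {"fingers": -1,"slide": [-3.5,-0.2,0],"spin": 0}
  ]
}}

```text
time: 14.98
position: [0.5202, -0.0399, 0.2282]
tool_rot: [2.2, -2.242, -0.002]
ft_force: [0.9, 0.2, -3.9]
gripper_width: 0.0083
```

{"method": "apply_moves", "body": {
  "rows": [
    {"fingers": -1,"slide": [-3.5,-0.2,0],"spin": 0},
    {"fingers": -1,"slide": [-3.5,-0.2,0],"spin": 0},
    {"fingers": -1,"slide": [-3.5,-0.2,0],"spin": 0},
    {"fingers": -1,"slide": [-3.5,-0.2,0],"spin": 0},
    {"fingers": -1,"slide": [-3,-0.2,0],"spin": 0}
  ]
}}

```text
time: 15.6
position: [0.533, 0.1302, 0.2281]
tool_rot: [2.201, -2.24, -0.003]
ft_force: [-0.1, 0.3, -2.2]
gripper_width: 0.0086
```

{"method": "apply_moves", "body": {
  "rows": [
    {"fingers": -1,"slide": [-2.5,-0.2,0],"spin": 0},
    {"fingers": -1,"slide": [-1.5,-0.1,0],"spin": 0},
    {"fingers": -1,"slide": [-0.7,0,0],"spin": 0.05},
    {"fingers": -1,"slide": [0,0,0],"spin": 0.043},
    {"fingers": -1,"slide": [0,0,0],"spin": 0}
  ]
}}

```text
time: 16.23
position: [0.5378, 0.1734, 0.2285]
tool_rot: [2.091, -2.344, 0.001]
ft_force: [0.0, -0.6, -3.7]
gripper_width: 0.0082
```

```bash
python3 - <<'E'
from h import *
to(.538,.179,.027,-.113)
E
```

```text
t 16.225 pos [0.5378 0.1734 0.2285] toolx [-0.1137 -0.9935  0.0011] z [-0.0006 -0.001  -1.    ] w 0.00817550031718076 f [ 0.0306 -0.5851 -3.7417]
cm [-0.5763  0.0376 20.151 ] spin -0.0009699820189804342
```

{"method": "apply_moves", "body": {
  "rows": [
    {"fingers": -1,"slide": [-0.5,0,2],"spin": 0},
    {"fingers": -1,"slide": [0,0,4],"spin": 0},
    {"fingers": -1,"slide": [0,0,4],"spin": 0},
    {"fingers": -1,"slide": [0,0,4],"spin": 0},
    {"fingers": -1,"slide": [0,0,2],"spin": 0}
  ]
}}

```text
time: 16.85
position: [0.5377, 0.178, 0.0666]
tool_rot: [2.09, -2.342, -0.001]
ft_force: [0.0, -0.2, -3.3]
gripper_width: 0.0081
```

{"method": "apply_moves", "body": {
  "rows": [
    {"fingers": -1,"slide": [0,0,1],"spin": 0},
    {"fingers": -1,"slide": [0,0,0.5],"spin": 0},
    {"fingers": -1,"slide": [0,0,0.5],"spin": 0},
    {"fingers": -1,"slide": [0,0,0.5],"spin": 0},
    {"fingers": -1,"slide": [0,0,0.3],"spin": 0}
  ]
}}

```text
time: 17.48
position: [0.5388, 0.1793, 0.0408]
tool_rot: [-2.092, 2.343, -0.0]
ft_force: [0.2, -0.3, -3.8]
gripper_width: 0.0089
```

{"method": "apply_moves", "body": {
  "rows": [
    {"fingers": -1,"slide": [0,0,0.3],"spin": 0},
    {"fingers": -1,"slide": [0,0,0.2],"spin": 0},
    {"fingers": -1,"slide": [0,0,0.2],"spin": 0},
    {"fingers": -1,"slide": [0,0,0],"spin": 0},
    {"fingers": -1,"slide": [0,0,0],"spin": 0}
  ]
}}

```text
time: 18.1
position: [0.5387, 0.1792, 0.0338]
tool_rot: [-2.092, 2.343, -0.0]
ft_force: [0.6, 0.4, -3.2]
gripper_width: 0.0084
```

{"method": "apply_moves", "body": {
  "rows": [
    {"fingers": -1,"slide": [0,0,0.25],"spin": 0},
    {"fingers": -1,"slide": [0,0,0.2],"spin": 0},
    {"fingers": -1,"slide": [0,0,0.15],"spin": 0},
    {"fingers": -1,"slide": [0,0,0.1],"spin": 0},
    {"fingers": -1,"slide": [0,0,0],"spin": 0}
  ]
}}

```text
time: 18.73
position: [0.5386, 0.1792, 0.0269]
tool_rot: [2.092, -2.343, 0.0]
ft_force: [-1.2, 0.5, 1.2]
gripper_width: 0.0085
```

It has touched down and the weight is off the wrist. I'll open and retreat.

{"method": "apply_moves", "body": {
  "rows": [
    {"fingers": -0.7,"slide": [0,0,0],"spin": 0},
    {"fingers": -0.4,"slide": [0,0,0],"spin": 0},
    {"fingers": -0.1,"slide": [0,0,0],"spin": 0},
    {"fingers": 0.2,"slide": [0,0,0],"spin": 0},
    {"fingers": 0.2,"slide": [0,0,0],"spin": 0}
  ]
}}

```text
time: 19.35
position: [0.5387, 0.1791, 0.0267]
tool_rot: [2.092, -2.344, 0.0]
ft_force: [-0.2, 0.1, -0.8]
gripper_width: 0.051
```

{"method": "apply_moves", "body": {
  "rows": [
    {"fingers": 0.2,"slide": [0,0,-1],"spin": 0},
    {"fingers": 0.2,"slide": [0,0,-3],"spin": 0},
    {"fingers": 0.2,"slide": [0,0,-5],"spin": 0},
    {"fingers": 0.2,"slide": [0,0,-5],"spin": 0},
    {"fingers": 0.2,"slide": [0,0,-5],"spin": 0}
  ]
}}

```text
time: 19.98
position: [0.5384, 0.1791, 0.2191]
tool_rot: [-2.092, 2.343, -0.0]
ft_force: [-0.3, 0.8, 0.3]
gripper_width: 0.0529
```

{"method": "apply_moves", "body": {
  "rows": [
    {"fingers": 0.2,"slide": [0,3,-2],"spin": 0},
    {"fingers": 0.2,"slide": [0,4,0],"spin": 0},
    {"fingers": 0.2,"slide": [0,3,0],"spin": 0},
    {"fingers": 0.2,"slide": [0,0,0],"spin": 0},
    {"fingers": 0.2,"slide": [0,0,0],"spin": 0}
  ]
}}

```text
time: 20.6
position: [0.4405, 0.1905, 0.2372]
tool_rot: [-2.091, 2.343, -0.002]
ft_force: [0.4, -0.6, 0.5]
gripper_width: 0.0527
```

```bash
python3 - <<'E'
from h import *
to(.538,.179,.2,-.113)
im=cams.capture('side')[60:330,100:400,::-1]
im=cv2.resize(im,(667,600),interpolation=cv2.INTER_CUBIC);cv2.imwrite('pics/s8.png',im)
E
```

```text
t 20.6 pos [0.4405 0.1905 0.2372] toolx [-0.1134 -0.9936 -0.0007] z [ 0.002   0.0005 -1.    ] w 0.05270966785661278 f [ 0.3951 -0.613   0.4665]
cm [ 0.0411 -9.8069  3.7437] spin -0.0006135436270107992
```

View pics/s8.png

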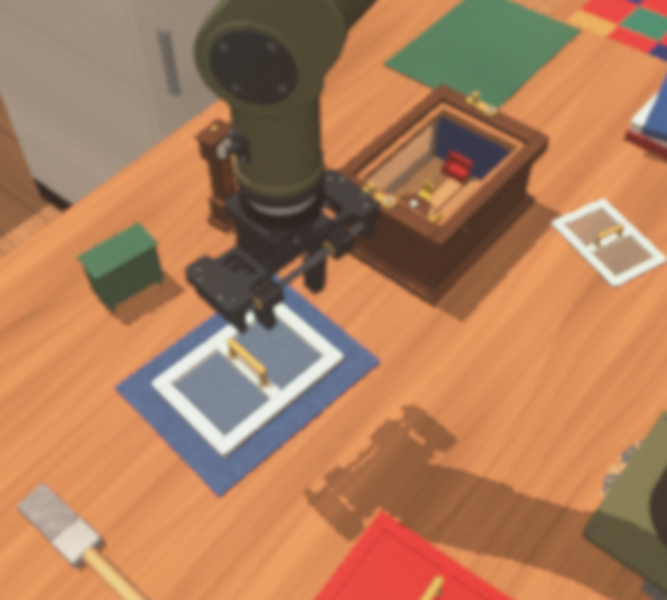

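The side view shows the glazed top flat on the blue pad, handle up, with felt visible all round. Both tabs lie along the rim, and the chest, clock and brush are where they were.

```bash
python3 -c "
from station import job
print(job.finish_job())"
```

```text
the job is handed in; nothing more can be done
None
```

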